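Close up the glaze-tile case

ROBOT

A 6-joint arm with a two-finger parallel gripper is mounted at the origin on the work surface; the furniture and walls round the work are solid. World frame = base frame: x ahead of the robot, y to its left, z up, the work surface at z = 0. Lengths are in mm, angles in degrees, forces in N, time in s.
With the tool pointing down it reaches from about 350 to 775 mm from the base axis. Payload 5.5 kg.
Tool frame: the origin (TCP) lies midway between the tips of the shut fingers; the grasp point (between the pads) lies 19 mm behind it (hold_point_z is the distance from the TCP to the grasp point, in mm); z points along the fingers, y is the direction in which the jaws open and shut (so a half turn about z gives the same grasp; the last joint's range is limited). The gripper opens to 85 mm and grips with 20 to 120 N. Pads are 22 mm wide; open, the fingers measure 114 mm over their backs; the gripper's body (76 mm by 85 mm) begins 54 mm behind the grasp point. The pads swing forward as they close: fully open they stand 13 mm farther back than shut.
Start: joints at [65.168, 17.945, 2.641, 74.691, 0, 82.002], TCP at [166.54, 550.397, 231.323] pointing down, gripper open.
Joint ranges: [-158.12, 158.12], [-49.38, 96.58], [-58.88, 72.47], [-126.05, 133.96], [-84.25, 85.87], [-180, 180]. Speed limits (degrees/s): [147.25, 147.25, 180, 180, 180, 180].

INTERFACE

Orientations are given as [roll, pitch, yaw] about the fixed x, y, z axes, in that order (R = Rz(yaw) Ry(pitch) Rx(roll)).
In Python, from rig import * gives the robot as it stands.
- The arm moves only by the tool jog_arm, never from a script. Its arguments are lists of equal length, an entry for each row: "gripper": the gripper command: -1 is shut, 1 is fully open, values between are in proportion; "xyz": the shift along the world's x, y, z in mm, a list of three; "twist": the turn about the world's z in degrees. A call has 1 to 5 rows; each row shifts and turns the pose as measured when the row begins; what a row does not reach is not made up. A row lasts 1/12 s, in which the tool goes at most 41.7 mm and 7.16 degrees, less where a joint would pass 70% of its speed; a pose out of reach is approached as far as the arm can. A call is refused whole if a number of a shift passes 41.7 or a number of a turn 7.16, either way. A call with a gripper value outside its range is refused whole. The fingers move at their own pace and stop on an object; "squeeze" is the grip in N (left out, the last holds). Time passes only in rows, so rows that do not move let the fingers close. It gives the time, the measured TCP pose, the force and the opening at its end, in the units of the state.
- get_state(): the state, without advancing time (a new reading comes with each control period).
- grab_frame(name): name is "scene" or "top"; returns a dict with "color" (400x640x3 uint8, blue, green, red), "mtx" (3x3 intrinsics, pixels), "cam_to_world" (4x4, takes a point from camera to world coordinates). Camera axes: x right, y down, z forward; pixel columns grow to the right and rows downward; lengths in mm; the calibration is good to about 2 mm. A picture is of the moment at which its call begins. There is no depth.
- sign_off(): hands the job in, once; it reports no verdict.
The state is a dict: "t": time; "q": joint angles; "dq": joint speeds; "joint_efforts": joint torques, N m; "position": TCP position; "ee_rot": TCP orientation; "contact_force": force on the tool from outside, world axes, zero at the start; "ft_torque": the same for the moment, N m; "grip_width": finger opening in mm.
Only numpy, scipy, OpenCV 4.12 (cv2) and the standard library are available. Lean on these libraries where they do the work, as an engineer would, in place of code of your own. Each camera call takes 0.05 s, during which the arm holds its last target. There are 200 camera calls.

TASK

Put the glaze-tile case in order: slide the loose wooden tile tray that lies in front of it into the empty bay, front panel towards you, until it is fully home against the back, and push the half-open drawer beside it fully shut. Do not shift or knock over the beaker and cups standing around.

Things in the scene. Friction and masses are not known exactly. Their poses are not given: they have to be found in the camera images.
- tile_case: Low light-wood case fixed to the bench, 256 wide (y) x 97 deep (x) x 52 mm high, with two open-fronted bays side by side and no bottom (the tray slides on the bench). Origin: middle of the mouth, at bench level; +x into the case, away from the robot, +y left. Divider 18 mm thick at y = 0, side walls 12 mm, with rounded noses. Empty bay centred at y = +61 mm, drawer's bay at y = -61 mm.
- bay_home (a point): Where the tray's origin is when the tray is fully home in the empty bay: 35.5 mm inside the mouth, y = +61 mm in the case's frame, at bench level; axes as the case's. The bay is 104 mm wide, 44 mm high and 83 mm deep from the mouth to the back board.
- tray: Loose light-wood tray, 95 long (x) x 98 mm wide (y), open on top, two test tiles glued inside; about 0.4 kg. Side and back walls 6 mm thick, 32 mm high; front panel (at x = -47.5 mm, towards the robot, with a thin brass frame) 10 mm thick, 40 mm high. Origin: centre of underside; +x to the back wall, which enters the bay first. Fully home, its front stands 12 mm out of the mouth.
- tray_front (a point): Centre of the outer face of the tray's front panel, 20 mm above its underside.
- drawer (a joint): Slide of the drawer in the case's right-hand (-y) bay, in m: 0 is shut, it grows as the drawer comes out towards the robot (at most 0.085). Moves with about 3 N. The drawer has the size and look of the tray; shut, its front stands 12 mm out of the mouth.
- drawer_front (a point): Centre of the outer face of the drawer's front panel (98 mm wide, 40 mm high), 21 mm above the bench; moves with the drawer.
- beaker: Green ceramic beaker, 72 mm across, 78 mm high, standing to the left of the case. Origin: centre of its underside.
- slip_pot: Pale grey slip cup, 71 mm across, 84 mm high, to the right of the case, the farther of two cups there. Origin: centre of its underside.
- small_cup: Small unglazed terracotta-coloured cup, 68 mm across, 56 mm high, to the right of the case, the nearer of two cups there. Origin: centre of its underside.

How it is judged (in metres and radians):
At the end, for the whole second after the job is handed in: The tray lies flat and at rest in the empty (left-hand) bay, right way round, within 5 mm of fully home and 6 mm of the bay's centre line, square to the case within 0.08 rad; the drawer is shut to within 4 mm; the robot has let go (x of tray in the frame of bay_home between -0.005 and 0.005 m and y of tray in the frame of bay_home between -0.006 and 0.006 m and z of tray in the frame of bay_home below 0.008 m and angle between the x axis of tray and the x axis of tile_case, either way round below 0.08 rad and angle between tray's own z axis and vertical below 0.08 rad and x of tray_front in the frame of bay_home below -0.04 m and value of joint drawer below 0.004 m and linear speed of tray below 0.02 m/s); the robot touches nothing.
It fails at once if the green beaker is shifted by more than 30 mm or tipped over (distance of beaker from where it was at the start of the episode above 0.03 m or angle between beaker's own z axis and vertical above 0.5 rad).
It fails at once if the pale slip cup is shifted by more than 30 mm or tipped over (distance of slip_pot from where it was at the start of the episode above 0.03 m or angle between slip_pot's own z axis and vertical above 0.5 rad).
It fails at once if the small terracotta-coloured cup is shifted by more than 30 mm or tipped over (distance of small_cup from where it was at the start of the episode above 0.03 m or angle between small_cup's own z axis and vertical above 0.5 rad).
It also fails if it takes over 58 s, if anything falls off the work surface, if the arm or the gripper's body presses on something with over 40 N, if the wrist force passes 120 N, or if a joint passes its speed limit or range.

## Working session

There is one attempt and no reset: what is moved stays moved. The work goes in short steps, Python scripts to look and compute and a tool call to move; the robot and the scene stay as the last step left them, time stands still between calls to the robot, and variables do not carry over. Pictures are saved under pics/ and viewed, about 8 in all and at most 12, crops included, and the job is handed in when it is done.

Besides the shell and the picture viewer there is one more tool, called after "Emit:" in YAML: its name, and indented under it one key for each argument. jog_arm: Moves the arm, as the interface text tells. Its arguments: {"type":"object","properties":{"gripper":{"type":"array"},"xyz":{"type":"array"},"twist":{"type":"array"},"squeeze":{"type":"number"}},"required":["gripper","xyz","twist"]}

```bash
mkdir -p pics
cat > h.py <<'E'
from rig import *
import numpy as np, cv2
def px2w(f,u,v,z):
    K=f["mtx"];T=np.array(f["cam_to_world"]);d=T[:3,:3]@np.linalg.solve(np.array(K),[u,v,1.]);o=T[:3,3]
    return (o+d*(z-o[2])/d[2]).round(1)
def w2px(f,p):
    T=np.linalg.inv(np.array(f["cam_to_world"]));c=np.array(f["mtx"])@(T[:3,:3]@np.array(p)+T[:3,3]);return (c[:2]/c[2]).round(1)
E
python3 - <<'E'
from h import *
import pickle
for n in("top","scene"):
    f=grab_frame(n);cv2.imwrite(f"pics/{n}0.png",f["color"]);pickle.dump(f,open(n+".pkl","wb"));print(np.array(f["cam_to_world"]).round(2),np.array(f["mtx"]).round(1))
print(get_state())
E
```

```text
[[ 0.00000e+00 -9.90000e-01  1.00000e-01  4.35560e+02]
 [-1.00000e+00 -1.00000e-02 -2.00000e-02 -3.45300e+01]
 [ 2.00000e-02 -1.00000e-01 -9.90000e-01  1.43642e+03]
 [ 0.00000e+00  0.00000e+00  0.00000e+00  1.00000e+00]] [[497.8   0.  314.6]
 [  0.  497.8 196.9]
 [  0.    0.    1. ]]
[[-8.60000e-01  4.50000e-01 -2.50000e-01  8.84020e+02]
 [ 5.10000e-01  7.40000e-01 -4.30000e-01  4.88810e+02]
 [-1.00000e-02 -5.00000e-01 -8.70000e-01  1.12145e+03]
 [ 0.00000e+00  0.00000e+00  0.00000e+00  1.00000e+00]] [[419.5   0.  315.9]
 [  0.  419.5 192.2]
 [  0.    0.    1. ]]
{'t': 0.1, 'q': array([6.51681067e+01, 1.79860383e+01, 2.58280373e+00, 7.46915301e+01,
       2.69352674e-04, 8.20012730e+01]), 'dq': array([ 0.04834084,  0.0340247 ,  0.07228053, -0.01148216, -0.0419335 ,
       -0.00679737]), 'joint_efforts': array([ 4.23487931e-03, -4.81724346e+01,  2.99244601e+01,  1.27810054e-02,
       -5.06620052e-05,  7.55146857e-06]), 'position': array([166.32375218, 549.93090039, 230.49778851]), 'ee_rot': array([-1.79906195e+02, -1.34533229e-02,  1.63166822e+02]), 'contact_force': array([-1.00745474,  0.14613528, -0.11294662]), 'ft_torque': array([ 0.0283329 , -0.01705996, -0.02095897]), 'grip_width': 85.41745374044154}
```

View pics/top0.png

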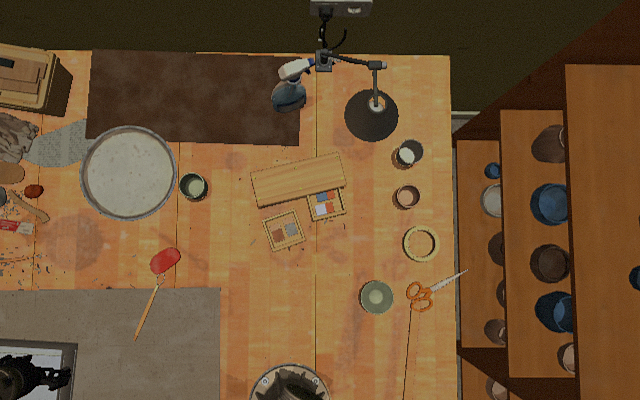

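View pics/scene0.png

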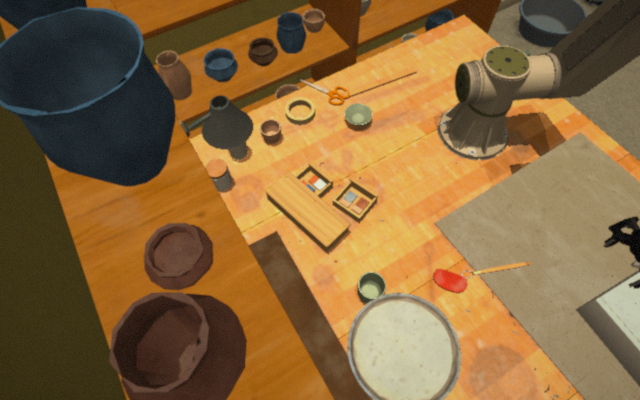

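Run:
```python
from h import *
import pickle
f=pickle.load(open("top.pkl","rb"));c=f["color"][145:260,240:360]
cv2.imwrite("pics/c1.png",cv2.resize(c,None,fx=5,fy=5,interpolation=cv2.INTER_CUBIC))
f=pickle.load(open("scene.pkl","rb"));c=f["color"][160:255,260:385]
cv2.imwrite("pics/c2.png",cv2.resize(c,None,fx=6,fy=6,interpolation=cv2.INTER_CUBIC))
```

```text
(no output)
```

View pics/c1.png

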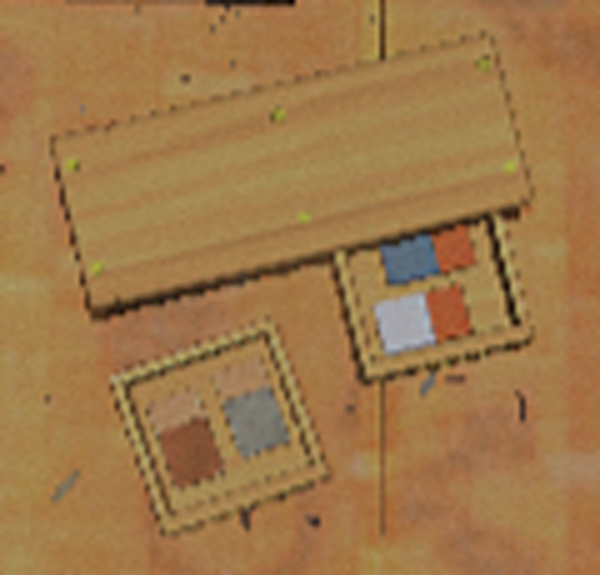

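View pics/c2.png

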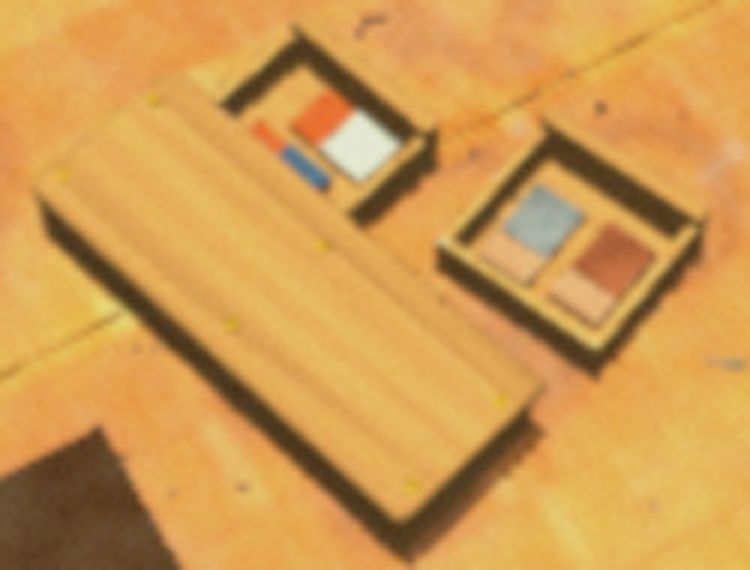

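The top crop shows the case top with corners at (52,137), (490,35), (530,205) and (95,302). The tray corners are (112,378), (270,325), (327,472) and (167,532), with the front panel at the bottom. The drawer front's top edge runs from (365,380) to (530,340).

```bash
cat > m.py <<'E'
from h import *
import pickle
f=pickle.load(open("top.pkl","rb"))
P=lambda x,y,z:px2w(f,240+(x+.5)/5-.5,145+(y+.5)/5-.5,z)
def ang(a,b): d=a-b; return np.degrees(np.arctan2(d[1],d[0])).round(1)
BL,BR,FR,FL=[P(*p,52) for p in((52,137),(490,35),(530,205),(95,302))]
print("case",BL,BR,FR,FL,np.linalg.norm(FL-FR),np.linalg.norm(BL-FL),np.linalg.norm(BR-FR))
print("yaw from front/back",ang(FL,FR)-90,ang(BL,BR)-90,"sides",ang(BL,FL),ang(BR,FR),"ctr",(BL+BR+FR+FL)/4)
tl,tr=P(112,378,32),P(270,325,32);br,bl=P(327,472,40),P(167,532,40)
print("tray",tl,tr,br,bl,np.linalg.norm(tl-tr),np.linalg.norm(br-bl),np.linalg.norm(tl-bl),ang(tl,tr)-90,ang(bl,br)-90,ang(tl,bl),ang(tr,br))
dl,dr=P(365,380,41),P(530,340,41);print("drawer front",dl,dr,(dl+dr)/2,ang(dl,dr)-90)
for n,u,v,z in(("beaker",193,186,78),("small",406,197,56),("slip",408,154,84)):print(n,px2w(f,u,v,z))
E
python3 m.py
```

```text
case [645.7 117.3  52. ] [ 705.9 -128.5   52. ] [ 609.3 -150.9   52. ] [553.1  91.8  52. ] 249.12191794380516 96.04691561939927 99.1630979750028
yaw from front/back 13.0 13.799999999999997 sides 15.4 13.1 ctr [628.5   -17.575  52.   ]
tray [511.9  83.4  32. ] [542.4  -5.3  32. ] [459.6 -38.1  40. ] [425.8  50.8  40. ] 93.79733471693106 95.10862211177282 92.41195810067005 19.0 20.799999999999997 20.7 21.6
drawer front [511.1 -59.   41. ] [ 534.2 -151.7   41. ] [ 522.65 -105.35   41.  ] 14.0
beaker [601.8 269.3  78. ]
small [ 577.9 -319.9   56. ]
slip [ 694.7 -321.3   84. ]
```

Emit:
jog_arm:
  gripper: [0,0,0,0,0]
  xyz:
    - [18,-36,0]
    - [18,-36,0]
    - [18,-36,0]
    - [18,-36,0]
    - [18,-36,0]
  twist: [-3.5,-3.5,-3.5,-3.5,-3.5]
  squeeze: 40

```text
t: 0.52
position: [254.4, 369.1, 225.6]
ee_rot: [-179.7, -0.1, 145.7]
contact_force: [1.7, -0.2, -0.3]
grip_width: 42.8
```

Emit:
jog_arm:
  gripper: [0,0,0,0,0]
  xyz:
    - [18,-36,0]
    - [18,-36,0]
    - [18,-36,0]
    - [18,-36,0]
    - [18,-36,0]
  twist: [-3.5,-3.5,-3.5,-3.5,-3.5]

```text
t: 0.93
position: [343.9, 180.9, 224.2]
ee_rot: [-179.6, -0.1, 127.5]
contact_force: [1.2, 0.7, -0.9]
grip_width: 42.8
```

Emit:
jog_arm:
  gripper: [0,0,0,0,0]
  xyz:
    - [18,-36,0]
    - [18,-36,0]
    - [18,-36,0]
    - [18,-36,0]
    - [0,0,0]
  twist: [-3.5,-3.5,-3.5,-3.5,0]

```text
t: 1.35
position: [418.7, 24.5, 223.7]
ee_rot: [-179.7, 0.0, 112.2]
contact_force: [-0.0, 0.2, 0.1]
grip_width: 42.7
```

Emit:
jog_arm:
  gripper: [0,0,0,0,0]
  xyz:
    - [15,-8,-36]
    - [13,-8,-36]
    - [0,0,-36]
    - [0,0,-36]
    - [0,0,0]
  twist: [-1.7,0,0,0,0]

```text
t: 1.77
position: [449.6, 4.1, 77.9]
ee_rot: [179.9, 0.2, 109.9]
contact_force: [-1.9, -0.0, -0.3]
grip_width: 42.6
```

```bash
cat > look.py <<'E'
from h import *
import sys
n=sys.argv[1];out=[]
for nm,(r,c) in {"top":((150,260),(240,360)),"scene":((160,250),(260,380))}.items():
    f=grab_frame(nm);s=f["color"][r[0]:r[1],c[0]:c[1]];out.append(cv2.resize(s,None,fx=5 if len(sys.argv)<3 else 6,fy=5 if len(sys.argv)<3 else 6,interpolation=cv2.INTER_CUBIC)[:,:])
    cv2.imwrite(f"pics/{n}_{nm}.png",out[-1])
h=max(o.shape[0] for o in out);out=[cv2.resize(o,(400,int(o.shape[0]*400/o.shape[1]))) for o in out]
h=max(o.shape[0] for o in out);out=[cv2.copyMakeBorder(o,0,h-o.shape[0],0,0,cv2.BORDER_CONSTANT) for o in out]
cv2.imwrite(f"pics/{n}.png",np.hstack(out));s=get_state();print(s["position"].round(1),s["ee_rot"].round(1),s["contact_force"].round(1))
E
python3 look.py a1
```

```text
[452.8   3.8  83.1] [179.5   0.4 109.9] [-0.3  1.   0.3]
```

View pics/a1.png

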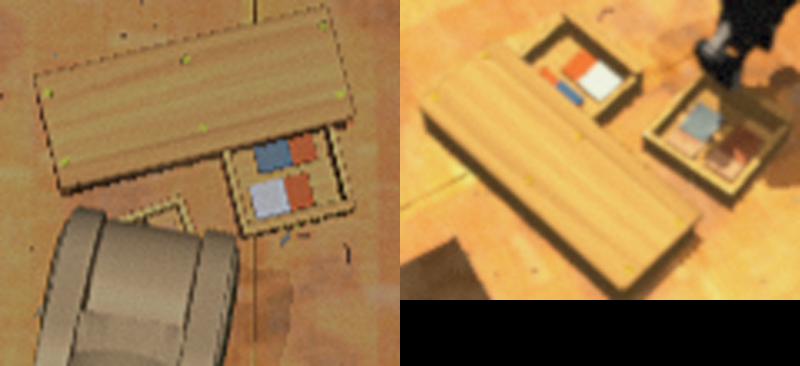

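The gripper is over the tray's front panel (scene half, about (745,85)), and the tray has not moved. I'll descend next.

Emit:
jog_arm:
  gripper: [0,0,0,0]
  xyz:
    - [-4,4,-25]
    - [0,0,-20]
    - [0,0,-12]
    - [0,0,0]
  twist: [0.6,0,0,0]

```text
t: 2.2
position: [456.6, 8.5, 34.9]
ee_rot: [178.7, 0.8, 110.7]
contact_force: [-0.1, 0.4, 1.1]
grip_width: 42.4
```

Emit:
jog_arm:
  gripper: [0,0,0]
  xyz:
    - [-7,0,0]
    - [-3,0,-8]
    - [0,0,0]
  twist: [0,0,0]

```text
t: 2.45
position: [450.3, 8.7, 32.6]
ee_rot: [178.3, 1.1, 110.8]
contact_force: [-0.4, 0.2, 0.6]
grip_width: 42.3
```

Emit:
jog_arm:
  gripper: [0,0,0]
  xyz:
    - [-3,0,-10]
    - [-1,0,-8]
    - [0,0,-2]
  twist: [0,0,0]

```text
t: 2.7
position: [449.3, 8.4, 15.9]
ee_rot: [177.9, 1.3, 110.9]
contact_force: [0.1, -0.0, 0.2]
grip_width: 42.5
```

No contact on the way down. I'll close on the panel now.

Emit:
jog_arm:
  gripper: [-1,-1,-1,-1,-1]
  xyz:
    - [-1,0,1]
    - [0,0,0]
    - [0,0,0]
    - [0,0,0]
    - [0,0,0]
  twist: [0,0,0,0,0]
  squeeze: 30

```text
t: 3.12
position: [447.7, 8.2, 17.4]
ee_rot: [178.0, 1.3, 110.8]
contact_force: [0.3, 0.2, -2.9]
grip_width: 9.1
```

Emit:
jog_arm:
  gripper: [-1,-1,-1,-1,-1]
  xyz:
    - [-3,-3,0]
    - [-3,-3,0]
    - [-3,-3,0]
    - [0,0,0]
    - [0,0,0]
  twist: [-2.4,-2.4,-2.4,0,0]
  squeeze: 50

```text
t: 3.53
position: [439.5, -0.6, 17.5]
ee_rot: [177.9, 1.3, 103.4]
contact_force: [0.6, -0.1, -2.2]
grip_width: 8.8
```

```bash
python3 look.py a2
```

```text
[439.5  -0.6  17.5] [177.9   1.3 103.4] [-0.3 -0.3 -1.4]
```

View pics/a2.png

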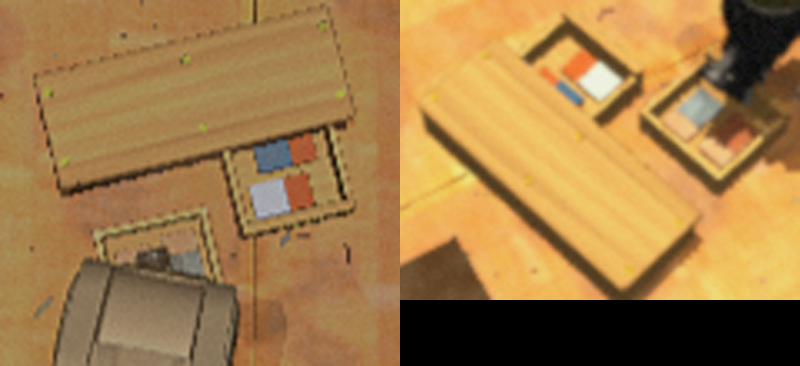

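The tray is now parallel to the case. In the top half its back corners are at about (95,233) and (206,209), and the case's front-left top corner is at (62,190).

Run:
```python
from h import *
import pickle
f=pickle.load(open("top.pkl","rb"))
s=10/3
P=lambda x,y,z:px2w(f,240+(x+.5)/s-.5,150+(y+.5)/s-.5,z)
a=np.radians(13.6);ex=np.array([np.cos(a),np.sin(a)]);ey=np.array([-ex[1],ex[0]]);O=np.array([581.4,-29.])
for n,x,y,z in(("BL",95,233,32),("BR",206,209,32),("caseFL",62,190,52),("caseBL",36,75,52),("caseFR",354,119,52),("caseBR",327,7,52),("drFL",243,237,41),("drFR",353,209,41)):
    p=P(x,y,z);d=p[:2]-O;print(n,p,(d@ex).round(1),(d@ey).round(1))
# sharper crop of tray/case front
g=cv2.imread("pics/a2_top.png");cv2.imwrite("pics/a3.png",cv2.resize(g[180:420,80:400],None,fx=2.4,fy=2.4,interpolation=cv2.INTER_CUBIC))
```

```text
BL [513.8  66.1  32. ] -43.3 108.3
BR [534.7 -27.5  32. ] -45.0 12.4
caseFL [548.4  92.7  52. ] -3.5 126.0
caseBL [645.3 116.1  52. ] 96.2 126.0
caseFR [ 610.  -151.6   52. ] -1.0 -125.9
caseBR [ 705.5 -128.9   52. ] 97.1 -126.3
drFL [510.7 -58.9  41. ] -75.7 -12.4
drFR [ 534.9 -151.6   41. ] -74.0 -108.2
```

View pics/a3.png

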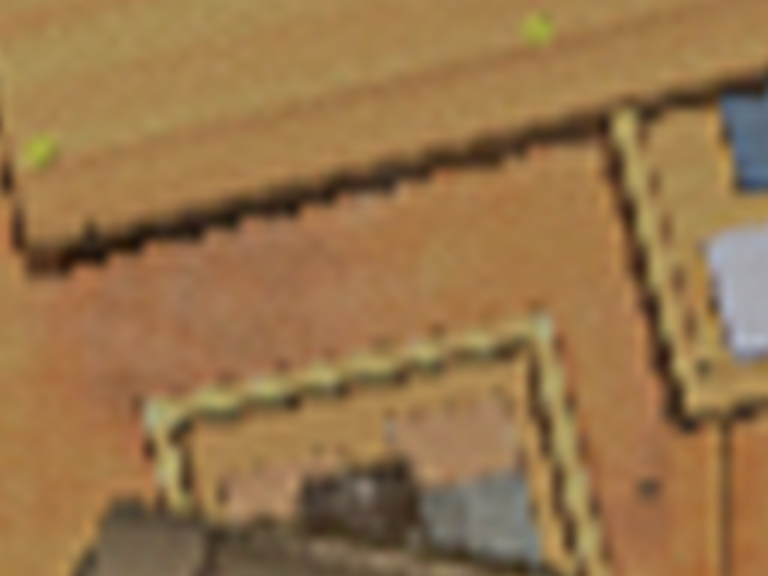

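The tray is on the bay's centre line (y = 60.4) and square to the case, so I'll slide it in along (0.972, 0.235).

Emit:
jog_arm:
  gripper: [-1,-1,-1,-1]
  xyz:
    - [9.7,2.4,0]
    - [9.7,2.4,0]
    - [9.7,2.4,0]
    - [0,0,0]
  twist: [0,0,0,0]

```text
t: 3.97
position: [464.9, 6.3, 17.6]
ee_rot: [178.5, 1.3, 103.5]
contact_force: [0.3, -0.0, -4.3]
grip_width: 8.9
```

Emit:
jog_arm:
  gripper: [-1,-1,-1,-1]
  xyz:
    - [7.8,1.9,0]
    - [7.8,1.9,0]
    - [7.8,1.9,0]
    - [0,0,0]
  twist: [0,0,0,0]

```text
t: 4.3
position: [485.1, 12.1, 17.4]
ee_rot: [179.1, 1.4, 103.6]
contact_force: [1.3, -0.2, -4.6]
grip_width: 9.1
```

Emit:
jog_arm:
  gripper: [-1,-1,-1,-1]
  xyz:
    - [8,1.4,0]
    - [8,1.5,0]
    - [8,1.6,0]
    - [0,0,0]
  twist: [0,0,0,0]

```text
t: 4.63
position: [506.6, 16.8, 17.4]
ee_rot: [179.5, 1.3, 103.7]
contact_force: [2.0, -0.3, -4.2]
grip_width: 8.7
```

Emit:
jog_arm:
  gripper: [-1,-1,-1,-1]
  xyz:
    - [8,1.8,0]
    - [8,1.8,0]
    - [8,1.8,0]
    - [0,0,0]
  twist: [0,0,0,0]

```text
t: 4.97
position: [529.2, 22.4, 17.5]
ee_rot: [179.7, 1.3, 103.7]
contact_force: [2.1, -0.1, -3.0]
grip_width: 8.5
```

Sliding freely, about 32 mm remaining. I'll release, lift, back off and close the fingers for a push on the front face.

Emit:
jog_arm:
  gripper: [-0.45,-0.45,-0.45]
  xyz:
    - [0,0,0]
    - [0,0,0]
    - [0,0,0]
  twist: [0,0,0]

```text
t: 5.22
position: [530.5, 22.8, 17.2]
ee_rot: [179.6, 1.3, 103.7]
contact_force: [-0.0, -0.0, 0.4]
grip_width: 23.6
```

Emit:
jog_arm:
  gripper: [-0.45,-0.45,-0.45,-1,-1]
  xyz:
    - [0,0,15]
    - [0,0,20]
    - [0,0,20]
    - [-20,-4.8,0]
    - [-20,-4.8,0]
  twist: [0,0,0,0,0]

```text
t: 5.63
position: [492.0, 13.3, 73.4]
ee_rot: [179.5, 1.3, 103.8]
contact_force: [-0.4, -0.7, -0.7]
grip_width: 1.1
```

Emit:
jog_arm:
  gripper: [-1,-1,-1,-1]
  xyz:
    - [0,0,0]
    - [0,0,-25]
    - [0,0,-25]
    - [0,0,0]
  twist: [0,0,0,0]

```text
t: 5.97
position: [492.0, 12.8, 25.2]
ee_rot: [179.1, 1.4, 103.7]
contact_force: [-0.4, -0.1, -0.4]
grip_width: 0.2
```

Emit:
jog_arm:
  gripper: [-1,-1,-1,-1]
  xyz:
    - [9.7,2.3,-3]
    - [9.7,2.3,-2]
    - [9.7,2.3,0]
    - [0,0,0]
  twist: [0,0,0,0]

```text
t: 6.3
position: [524.5, 20.4, 21.0]
ee_rot: [179.1, 1.4, 103.7]
contact_force: [0.2, -0.7, 0.3]
grip_width: -0.1
```

Emit:
jog_arm:
  gripper: [-1,-1,-1,-1]
  xyz:
    - [5,1.2,0]
    - [5,1.2,0]
    - [4,1,0]
    - [0,0,0]
  twist: [0,0,0,0]

```text
t: 6.63
position: [540.8, 24.5, 21.9]
ee_rot: [179.2, 1.4, 103.7]
contact_force: [-0.2, -0.9, -0.1]
grip_width: -0.4
```

Emit:
jog_arm:
  gripper: [-1,-1,-1]
  xyz:
    - [3,0.7,0]
    - [3,0.7,0]
    - [0,0,0]
  twist: [0,0,0]

```text
t: 6.88
position: [541.8, 24.5, 21.7]
ee_rot: [179.8, 1.5, 103.7]
contact_force: [1.8, -0.1, -0.1]
grip_width: 0.0
```

```bash
python3 look.py a4
```

```text
[542.3  24.6  21.7] [179.7   1.5 103.7] [-3.1 -0.8  1.7]
```

View pics/a4.png

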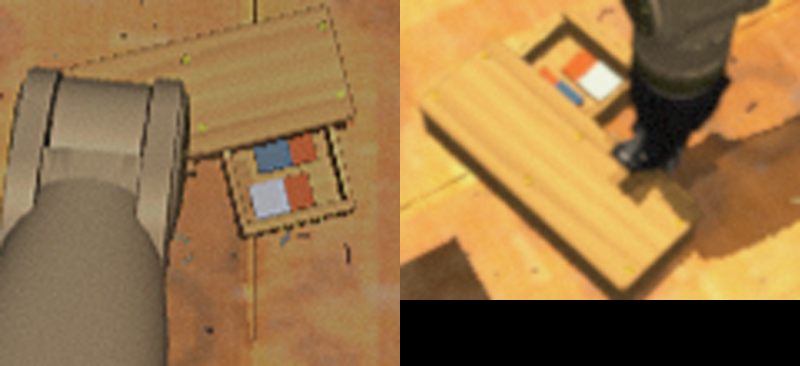

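The arm hides the tray in the top half. In the scene half the fingers are at the mouth at about (640,165). The last 6 mm of command gave about 1 mm of motion, so the tray may be home. I'll press a bit more to find out.

Emit:
jog_arm:
  gripper: [-1,-1,-1]
  xyz:
    - [6,1.4,0]
    - [6,1.4,0]
    - [6,1.4,0]
  twist: [0,0,0]

```text
t: 7.23
position: [542.2, 24.8, 20.2]
ee_rot: [-178.3, 1.7, 103.5]
contact_force: [-17.8, -5.9, 13.8]
grip_width: -0.2
```

It stalled at 18–20 N with the TCP where "home" predicts (case x = -25). I'll back off and go to the drawer.

Emit:
jog_arm:
  gripper: [-1,-1,-1,-1,-1]
  xyz:
    - [-20,-4.8,0]
    - [-20,-4.8,0]
    - [-35,-10,0]
    - [0,-38,0]
    - [5,-38,0]
  twist: [0,0,0,0,0]

```text
t: 7.65
position: [467.9, -66.1, 19.3]
ee_rot: [-178.3, 1.4, 104.1]
contact_force: [1.7, -0.6, -0.1]
grip_width: 0.3
```

Emit:
jog_arm:
  gripper: [-1,-1]
  xyz:
    - [5,-30,0]
    - [0,0,0]
  twist: [0,0]

```text
t: 7.82
position: [475.3, -102.0, 20.6]
ee_rot: [-178.6, 1.7, 103.9]
contact_force: [1.3, 0.3, 1.2]
grip_width: 0.0
```

Emit:
jog_arm:
  gripper: [-1,-1,-1,-1,-1]
  xyz:
    - [3.5,-14.6,0]
    - [10,2.4,0]
    - [10,2.4,0]
    - [10,2.4,0]
    - [10,2.4,0]
  twist: [0,0,0,0,0]

```text
t: 8.23
position: [522.7, -109.3, 22.1]
ee_rot: [-179.0, 1.8, 103.5]
contact_force: [-3.1, -1.4, -0.7]
grip_width: 0.2
```

Emit:
jog_arm:
  gripper: [-1,-1,-1,-1,-1]
  xyz:
    - [8,2,0]
    - [8,2,0]
    - [8,2,0]
    - [8,2,0]
    - [0,0,0]
  twist: [0,0,0,0,0]

```text
t: 8.65
position: [559.8, -99.2, 22.3]
ee_rot: [-179.0, 1.9, 103.6]
contact_force: [0.1, -0.5, 0.2]
grip_width: 0.3
```

Emit:
jog_arm:
  gripper: [-1,-1,-1,-1]
  xyz:
    - [5,1.2,0]
    - [5,1.2,0]
    - [4,1,0]
    - [4,1,0]
  twist: [0,0,0,0]

```text
t: 8.98
position: [572.9, -95.2, 21.8]
ee_rot: [-178.3, 1.9, 103.5]
contact_force: [-21.7, -9.2, 17.8]
grip_width: 0.0
```

Emit:
jog_arm:
  gripper: [-1,-1,-1]
  xyz:
    - [6,1.4,0]
    - [6,1.4,0]
    - [6,1.4,0]
  twist: [0,0,0]

```text
t: 9.23
position: [572.3, -95.3, 22.4]
ee_rot: [-176.1, 2.1, 103.3]
contact_force: [-18.1, -8.1, 13.1]
grip_width: 0.1
```

The drawer stalls at case x = -24.4, about 1 mm from where the tray stopped (-25.4). I'll retreat clear and look.

Emit:
jog_arm:
  gripper: [-1,-1,-1,-1,-1]
  xyz:
    - [-20,-4.8,0]
    - [-30,-7,0]
    - [-40,0,10]
    - [-20,0,30]
    - [0,0,30]
  twist: [0,0,0,0,0]

```text
t: 9.65
position: [455.0, -103.7, 87.7]
ee_rot: [-175.6, 1.5, 103.3]
contact_force: [0.8, -0.3, 0.3]
grip_width: 0.1
```

Emit:
jog_arm:
  gripper: [-1,-1,-1,-1,-1]
  xyz:
    - [-5,-38,15]
    - [-15,-38,15]
    - [-15,-38,0]
    - [-20,-36,0]
    - [0,0,0]
  twist: [0,0,0,0,0]

```text
t: 10.07
position: [404.7, -258.2, 128.5]
ee_rot: [-176.7, 2.1, 103.9]
contact_force: [0.3, 0.2, 0.2]
grip_width: 0.0
```

```bash
python3 look.py a5
python3 - <<'E'
from h import *
f=grab_frame("top");cv2.imwrite("pics/a6.png",cv2.resize(f["color"][150:230,240:360],None,fx=6.5,fy=6.5,interpolation=cv2.INTER_CUBIC))
E
```

```text
[ 406.  -253.8  127.8] [-176.8    1.8  104. ] [-0.7  0.3 -0.3]
```

View pics/a6.png

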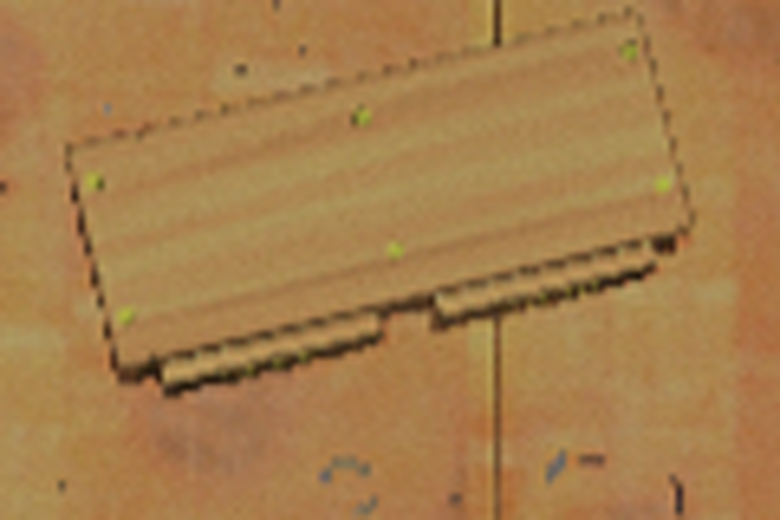

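The picture shows both front panels standing out by the same narrow strip: tray (163,385)–(380,335), drawer (435,318)–(655,265). They are in line to within about 2 mm and parallel to the case. The arm is clear.

```bash
python3 -c "
from rig import *
s=get_state();print(s['t'],s['dq'].round(2),s['contact_force'].round(1));print(sign_off())"
```

```text
10.2167 [ 2.35  0.27 -0.76  0.41 -0.21 -0.1 ] [ 0.6  0.9 -0.1]
the job is handed in; nothing more can be done
None
```

The job is handed in at 10.2 s. The tray is in the left-hand bay with its front panel towards the robot, and the drawer beside it is shut.

**What I did:** I gripped the tray by its front panel, squared it to the case and slid it most of the way in. I then let go and pushed it home with the closed fingers, and pushed the drawer shut the same way.

**Stops:** Both pushes stalled at roughly 20 N. The tool stopped at -25.4 mm from the mouth for the tray and -24.4 mm for the drawer, about where fully home should be.

**Last picture:** The two front panels are parallel to the case. By hand-picked pixels they are in line to within about 2 mm, with the tray perhaps 1–2 mm further out than the drawer. That is inside the 5 mm limit, but I did not measure it more finely.

**Arm and cups:** The arm was clear with almost no force on it, though still settling at up to about 2 degrees/s. I did not measure the beaker or cups again at the end, but the arm stayed well away from them after reaching the tray, and no unexpected contact force showed at any step.

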